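# Press the grease gun onto a mould's slanted nipple and hold the shot

### The job

Grease the mould: lift the push-type grease gun out of the tool stand and press its coupler squarely onto the slanted grease nipple of the mould's lubrication block until it snaps over the nipple's head. Then keep pushing straight along the nipple until the barrel has sunk at least half of its 16 mm spring stroke, and finish while still holding the gun pushed in like that. Leave everything else where it is.

Things in the scene. Friction and masses are not known exactly. Their poses are not given: they have to be found in the camera images.
- gun: push-type grease gun (about 0.55 kg, varies), hanging nose down in one of the stand's holes, any yaw (it is round). Origin: centre of the barrel's flat underside, on the stand's plate; z along the gun from nose to cap. Barrel 44 mm dia. to z 74 mm, taper, knurled grip cap 32 mm dia. from z 80 to 130 mm. Under it a 15 mm rod with the coupler, 31 mm dia., slides 16 mm up into the barrel on a spring
- gun_grip (a point): a point on the gun's axis in the middle of the grip cap, 105 mm above the gun's origin: the place to grip
- coupler_mouth (a point): centre of the coupler's open lower end, 52 mm below the gun's origin while the spring is out. Lead-in 25 mm dia., narrowing to 18 mm within 3.4 mm; behind it four spring jaws close to 12 mm dia. Axes as the gun's
- coupler_seat (a point): centre of the flat seat in the coupler, 16.3 mm above its mouth (35.7 mm below the gun's origin, spring out); the nipple's tip rests here once snapped on. The jaws meet the head when the seat is about 10 mm above the tip; spreading them takes about 7 N over 3 mm, and 2 mm before the seat they snap shut behind the head. Axes as the gun's
- coupler (a joint): how far the coupler's rod is pushed up into the barrel, in m: 0 spring out, 0.016 the end of its stroke. It starts to move at about 9 N and takes about 12 N at 8 mm and 15 N at 16 mm
- nipple: button-head grease nipple, fixed. Origin: centre of its foot on the block's slanted face; z along the nipple, outward, 30 degrees from vertical, leaning to the block's front (robot side); y level, along the block. Hexagon 17 mm across, 6 mm high; neck 10 mm dia., 13 mm long; head 16 mm dia., 5.5 mm high with bevelled rim
- nipple_tip (a point): centre of the flat top of the nipple's head, 24.5 mm from the nipple's origin along its z
- nipple_block: steel lubrication block on the mould's front face, fixed: 110 mm wide (y), 50 mm deep, 45 mm high in front, 74 mm at the mould, its underside 28 mm above the bench. Origin: centre of its lower rear edge, at the mould; x to the rear. Its slanted top has the nipple in the middle and, 42 mm to either side, a plug and a screw, 6 mm high
- mould: the mould half, fixed, lying face up on the bench: red-brown base plate 280 x 340 x 25 mm, on it a steel plate 240 x 340 mm whose top is at 85 mm, four guide pins 40 mm high above that at (+-90, +-140) mm. Origin: centre of its underside; its front (-x) with the block looks more or less to the robot
- stand: the folded-steel tool stand, fixed: plate 100 mm (x) by 220 mm (y), top at 70 mm above the bench, with two 37 mm holes at y +50 and -50 mm. Origin: centre of its underside
- grinder: air die grinder, black, about 42 mm diameter, narrower at its upper end, side lever, hexagon and brass stub on top; hangs collet down in the stand's other hole and rises 110 mm above the plate. Origin: centre of the shoulder that rests on the plate. Leave alone
- spray_a: spray can, 65 mm diameter, 190 mm high, red cap, left of the mould; origin under its centre. Leave alone
- spray_b: spray can, the same with white cap, farther from the robot; origin under its centre. Leave alone
- wrench: ring-and-open-end wrench, 200 mm long, 8 mm thick, lying in front of the mould; origin under its middle, x along it. Leave alone
- hammer: brass hammer, 260 mm long, lying at the left; origin under its middle, x along it to the head. Leave alone
- grease_tin: yellow grease tin, 86 mm diameter, 85 mm high, between the stand and the robot's centre line; origin under its centre. Leave alone
- eyebolt: lifting eyebolt standing on its collar, 66 mm high, eye 55 mm wide; origin under its centre. Leave alone
Mind the look-alikes: they are no part of the job. Leave any orange or pink look-alike of the gun alone.

How it is judged:
By the outcome, as a careful person would: the job done as asked, in the order asked, and still so for the second after the job is handed in, while the arm keeps its last pose, push and grip.
It also fails if it takes over 48 s, if anything falls off the work surface, if the arm or the gripper's body presses on something with over 40 N, if the wrist force passes 120 N, or if a joint passes its speed limit or range.

### The arm

A 6-joint arm with a two-finger parallel gripper is mounted at the origin on the work surface. World frame = base frame: x ahead of the robot, y to its left, z up, the work surface at z = 0. Lengths are in m, angles in rad, forces in N, time in s.
With the tool pointing down it reaches from about 0.3 to 0.875 m from the base axis. Payload 6.4 kg.
Tool frame: the origin (TCP) lies midway between the tips of the shut fingers; the grasp point (between the pads) lies 19 mm behind it (ctrl.pinch_z is the distance from the TCP to the grasp point, in m); z points along the fingers, y is the line along which they close (so a half turn about z gives the same grasp; the last joint's range is limited). The gripper opens to 85 mm and grips with 20 to 120 N. Pads are 22 mm wide; open, the fingers measure 114 mm over their backs; the gripper's body (76 mm by 85 mm) begins 54 mm behind the grasp point. The pads swing forward as they close: fully open they stand 13 mm farther back than shut.
Start: joints at [-1.517, 0.181, 1.607, -0, 1.354, -0.206], TCP at [0.148, -0.556, 0.231] pointing down, gripper open.
Joint ranges: [-2.99, 2.99], [-0.89, 2.07], [0.3, 2.58], [-1.14, 4.28], [0, 2.63], [-3.12, 3.12]. Speed limits (rad/s): [2.57, 2.57, 3.01, 3.14, 3.14, 3.14].

### API

Orientations are given as a unit quaternion [w, x, y, z].
In Python, from bench import ctrl gives the robot as it stands.
- The arm moves only by the tool apply_moves, never from a script. Its argument "moves" is a list of rows, each an object with "jaw": the opening, from 0 (shut) to 1 (fully open); "offset": the shift along the tool's x, y, z in mm, a list of three; "rot": the turn, a rotation vector about the tool's x, y, z in degrees, a list of three. In form: [{"jaw": jaw, "offset": [dx, dy, dz], "rot": [ax, ay, az]}, ...]. A call has exactly 5 rows; each row shifts and turns the commanded pose from where the row before left it, along the tool's axes as they then stand; what a row does not reach is not made up. A row lasts 1/8 s, in which the tool goes at most 62.5 mm and 10.7 degrees, less where a joint would pass 70% of its speed; a pose out of reach is approached as far as the arm can. A call is refused whole if a number of a shift passes 62.5 or a number of a turn 10.7, either way. A call with a gripper value outside its range is refused whole. The fingers move at their own pace and stop on an object; the grip force is fixed at half the most. Time passes only in rows, so rows that do not move let the fingers close, or fill a call up. It gives the time, the measured TCP pose, the force, the opening and the grip force at its end, in the units of the state.
- ctrl.get_obs(): the state, without advancing time (a new reading comes with each control period).
- ctrl.camera(name): name is "scene" or "top"; returns (picture, depth): 400x640x3 uint8, red, green, blue; 400x640 float32, m along the optical axis (not along the pixel's ray), 0 where there is no reading.
- ctrl.camera_params(name): a dict with "K" (3x3 intrinsics, pixels), "cam_to_world" (4x4, takes a point from camera to world coordinates). Camera axes: x right, y down, z forward; pixel columns grow to the right and rows downward; lengths in m; the calibration is good to about 2 mm. A picture is of the moment at which its call begins. camera_params takes no time and is no camera call.
- ctrl.hand_in(): hands the job in; it is judged then, once.
Trained networks look in the newest picture that a camera, given by its name, has taken for a name from the list of things; names that differ only in an ending like _2 or _b are one class to them, and where a whole thing is asked for, a point or a joint stands for the part that bears it (a point fixed in the world has none). Each returns a list of dicts, best first, with "score" (0 to 1); they miss things now and then, are a little off and sometimes report something else, mostly with a low value. They report only what shows in the picture. A call takes as long as a camera call. They do not tell look-alikes from the thing itself.
- ctrl.outline_of(camera, target): "region" (400x640 bool, what is visible of it) and "position" ([column, row] in pixels, amid what is visible of it).
The state is a dict: "time_s": time; "q": joint angles; "dq": joint speeds; "joint_efforts": joint torques, N m; "eef_pos": TCP position; "eef_rot": TCP orientation; "wrist_force": force on the tool from outside, world axes, zero at the start; "torque": the same for the moment, N m; "opening": opening from 0.0 (shut) to 1.0 (fully open); "grasp_force": force on a finger pad.
Only numpy, scipy, OpenCV 4.12 (cv2) and the standard library are available. Lean on these libraries where they do the work, as an engineer would, in place of code of your own. Each camera call takes 0.05 s, during which the arm holds its last target. There are 200 camera calls.

## Working session

There is one attempt and no reset: what is moved stays moved. The work goes in short steps, Python scripts to look and compute and a tool call to move; the robot and the scene stay as the last step left them, time stands still between calls to the robot, and variables do not carry over. Pictures are saved under pics/ and viewed, at most 10 in all, crops included, and the job is handed in when it is done.

Besides the shell and the picture viewer there is one more tool, called as name(argument=value, ...) on one line, values as JSON. apply_moves: Moves the arm, as the interface text tells. Its arguments: {"type":"object","properties":{"moves":{"type":"array"}},"required":["moves"]}

```bash
mkdir -p pics && ls && cat > h.py <<'E'
import numpy as np, cv2
from bench import ctrl
def cloud(cam,depth):
    p=ctrl.camera_params(cam);K=np.array(p["K"]);T=np.array(p["cam_to_world"])
    v,u=np.indices(depth.shape);d=depth
    P=np.stack([(u-K[0,2])/K[0,0]*d,(v-K[1,2])/K[1,1]*d,d],-1)
    W=P@T[:3,:3].T+T[:3,3]; W[d<=0]=np.nan
    return W
E
python3 - <<'E'
from h import *
for c in("scene","top"):
    im,d=ctrl.camera(c);cv2.imwrite(f"pics/{c}0.png",im[...,::-1]);W=cloud(c,d);np.savez(f"/tmp/{c}0.npz",im=im,d=d,W=W)
    p=ctrl.camera_params(c);print(c,np.round(p["cam_to_world"],3).tolist(),p["K"][0][0])
    for t in("gun","nipple","nipple_block","stand","grinder","mould"):
        for r in ctrl.outline_of(c,t)[:3]:
            m=r["region"];w=W[m];w=w[~np.isnan(w[:,0])]
            print(t,round(r["score"],2),np.round(r["position"]),m.sum(),np.round(np.median(w,0),3) if len(w) else 0,np.round(np.percentile(w,98,axis=0),3) if len(w) else 0)
E
```

```text
pics
scene [[-0.728, 0.587, -0.354, 0.946], [0.686, 0.62, -0.381, 0.473], [-0.004, -0.52, -0.854, 1.112], [0.0, 0.0, 0.0, 1.0]] 431.01049048867367
gun 0.96 [256. 133.] 483 [ 0.538 -0.254  0.144] [ 0.552 -0.245  0.201]
gun 0.92 [227. 167.] 546 [ 0.662 -0.229  0.123] [ 0.678 -0.22   0.183]
gun 0.77 [279. 104.] 519 [ 0.398 -0.319  0.115] [ 0.412 -0.308  0.182]
nipple 0.6 [355. 231.] 83 [0.534 0.158 0.094] [0.546 0.166 0.11 ]
nipple 0.33 [240. 111.] 358 [ 0.514 -0.354  0.135] [ 0.527 -0.342  0.179]
nipple_block 0.91 [352. 238.] 738 [0.543 0.163 0.089] [0.565 0.212 0.107]
stand 0.74 [258. 157.] 1668 [ 0.543 -0.229  0.067] [ 0.59  -0.181  0.073]
grinder 0.68 [240. 111.] 313 [ 0.514 -0.353  0.136] [ 0.527 -0.342  0.173]
mould 0.95 [306. 276.] 14058 [0.704 0.156 0.084] [0.82  0.304 0.111]
top [[-0.015, -0.984, 0.175, 0.351], [-1.0, 0.014, -0.005, 0.032], [0.002, -0.175, -0.985, 1.354], [0.0, 0.0, 0.0, 1.0]] 411.31747065595226
gun 0.84 [413. 213.] 306 [ 0.524 -0.26   0.153] [ 0.548 -0.248  0.204]
gun 0.61 [403. 176.] 312 [ 0.646 -0.237  0.131] [ 0.672 -0.223  0.187]
gun 0.58 [437. 263.] 320 [ 0.388 -0.322  0.134] [ 0.409 -0.312  0.186]
stand 0.59 [424. 220.] 2170 [ 0.517 -0.306  0.07 ] [ 0.587 -0.186  0.077]
grinder 0.73 [445. 220.] 268 [ 0.499 -0.358  0.144] [ 0.521 -0.346  0.181]
grinder 0.63 [170. 270.] 855 [0.376 0.501 0.024] [0.497 0.588 0.031]
mould 0.92 [284. 175.] 8531 [0.669 0.127 0.086] [0.795 0.296 0.112]
mould 0.57 [353. 252.] 630 [ 0.424 -0.089  0.085] [ 0.464 -0.051  0.092]
```

```bash
python3 - <<'E'
from h import *
a=cv2.imread("pics/scene0.png")
top=cv2.imread("pics/top0.png")
c1=cv2.resize(a[70:270,180:420],None,fx=3.3,fy=3,interpolation=cv2.INTER_CUBIC)
cv2.imwrite("pics/crop1.png",c1)
E
```

```text
(no output)
```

View pics/crop1.png

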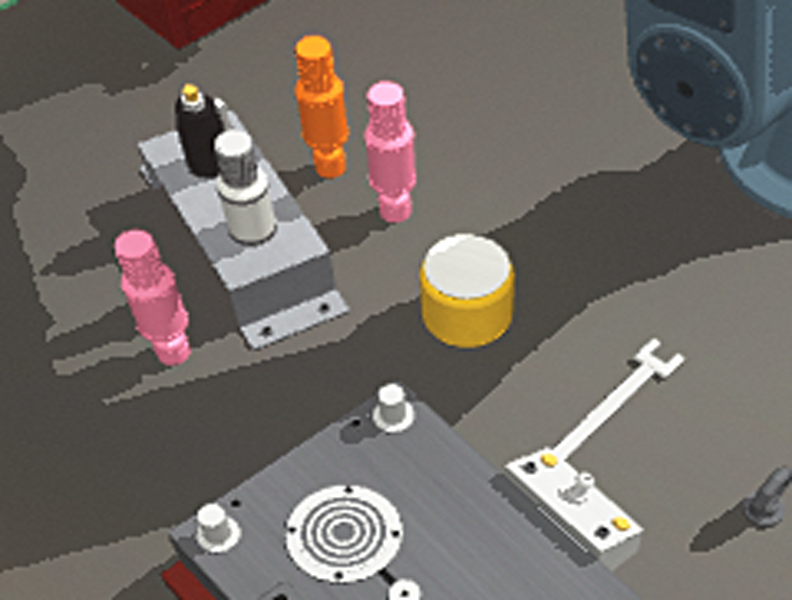

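View pics/top0.png

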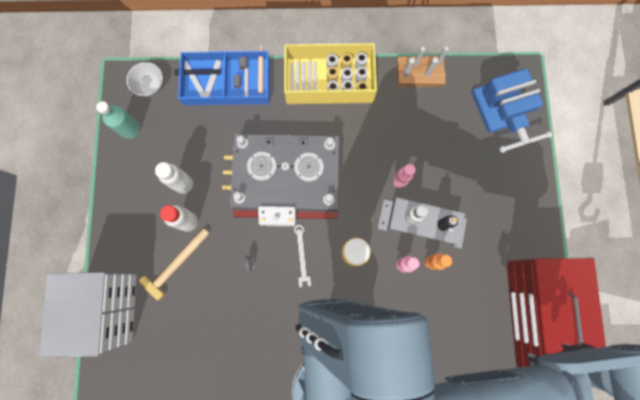

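Candidates for the gun (scene pixels): the cream/silver one in the stand at (256,133), pink at (227,167), pink at (297,120) and orange at (279,104). By the description (hangs in a stand hole, neither pink nor orange) it is the one at (256,133), and the crop confirms it: the black grinder is in the other hole, and the nipple is at about (355,231).

```bash
cat > fit.py <<'E'
from h import *
from scipy.optimize import least_squares
def circ(p,r):
    c=p.mean(0)
    return least_squares(lambda c:np.hypot(*(p-c).T)-r,c,loss="soft_l1",f_scale=.001)
def plane(p):
    c=np.median(p,0)
    for k in range(4):
        n=np.linalg.svd(p-c,full_matrices=False)[2][2];e=(p-c)@n
        p=p[abs(e)<max(.0015,1.5*np.std(e))];c=p.mean(0)
    return n*np.sign(n[2]),c,len(p)
E
python3 - <<'E'
from fit import *
for cam in("scene","top"):
    z=np.load(f"/tmp/{cam}0.npz");W=z["W"];X=W.reshape(-1,3);X=X[~np.isnan(X[:,0])]
    print(cam,"bench z",np.round(np.median(X[(abs(X[:,0]-.4)<.08)&(abs(X[:,1]-.0)<.03)&(abs(X[:,2])<.02),2]),4))
    s=X[(abs(X[:,0]-.54)<.06)&(abs(X[:,1]+.2)<.2)&(abs(X[:,2]-.07)<.01)];print("stand z",np.median(s[:,2]))
    g=X[np.hypot(X[:,0]-.53,X[:,1]+.257)<.04]
    for lo,hi,r in((.08,.14,.022),(.153,.197,.016)):
        p=g[(g[:,2]>lo)&(g[:,2]<hi),:2]
        # camera direction
        T=np.array(ctrl.camera_params(cam)["cam_to_world"])[:2,3]
        d=T-p.mean(0);d/=np.hypot(*d)
        f=least_squares(lambda c:np.hypot(*(p-c).T)-r,p.mean(0)-d*r*.8,loss="soft_l1",f_scale=.001)
        print("gun",lo,len(p),np.round(f.x,4),np.std(f.fun))
    t=g[g[:,2]>.195];print("captop",len(t),np.round(np.median(t,0),4),np.round((t.min(0)+t.max(0))/2,4))
    # others
    for n,x,y in(("grinder",.507,-.357),("pinkA",.655,-.235),("x",.392,-.32)):
        p=X[(np.hypot(X[:,0]-x,X[:,1]-y)<.04)&(X[:,2]>.09)];print(n,len(p),np.round(p.min(0),3),np.round(p.max(0),3))
    p=X[(X[:,0]>.35)&(X[:,0]<.48)&(X[:,1]>-.4)&(X[:,1]<-.18)&(X[:,2]>.1)];print("front guns",np.round(p.min(0),3),np.round(p.max(0),3))
    # block slanted top
    B=X[(abs(X[:,0]-.543)<.05)&(abs(X[:,1]-.16)<.08)&(X[:,2]>.068)&(X[:,2]<.12)]
    n,c,k=plane(B);print("plane",np.round(n,3),np.round(c,4),k,"tilt",np.degrees(np.arccos(n[2])),"az",np.degrees(np.arctan2(n[1],n[0])))
    M=X[(abs(X[:,2]-.0855)<.004)&(X[:,0]>.45)&(X[:,0]<.95)&(abs(X[:,1]-.15)<.25)]
    print("mould rect",cv2.minAreaRect((M[:,:2]).astype(np.float32)))
    h=B[(B-c)@n>.012];h=h[np.hypot(h[:,0]-.535,h[:,1]-.16)<.03];hh=(h-c)@n
    print("nip",len(h),np.round(h.mean(0),4),"h",np.round(np.sort(hh),4))
    top=h[hh>.021];print("tip pts",np.round(top.mean(0),4),np.round(top.min(0),4),np.round(top.max(0),4))
o=ctrl.get_obs();print(o["q"],o["eef_pos"],o["eef_rot"],o["time_s"],ctrl.pinch_z,o["opening"])
E
```

```text
scene bench z -0.0011
stand z 0.06879665425325798
gun 0.08 189 [ 0.5302 -0.2677] 0.0013423980015581736
gun 0.153 136 [ 0.53   -0.2674] 0.002345574228804505
captop 82 [ 0.5316 -0.266   0.1986] [ 0.5312 -0.266   0.1995]
grinder 305 [ 0.476 -0.378  0.091] [ 0.527 -0.34   0.183]
pinkA 398 [ 0.636 -0.264  0.09 ] [ 0.679 -0.219  0.185]
x 343 [ 0.369 -0.348  0.09 ] [ 0.413 -0.307  0.184]
front guns [ 0.364 -0.364  0.101] [ 0.48  -0.214  0.185]
plane [ 0.013 -0.002  1.   ] [0.5713 0.1596 0.0842] 638 tilt 0.7345860979441949 az -10.513098939848213
mould rect ((0.7002230286598206, 0.10213804244995117), (0.40316566824913025, 0.4992724657058716), 89.88519287109375)
nip 70 [0.5448 0.1587 0.102 ] h [0.012  0.012  0.0121 0.0122 0.0122 0.0122 0.0123 0.0123 0.0124 0.0124
 0.0124 0.0126 0.0126 0.0129 0.0129 0.0132 0.0132 0.0135 0.0137 0.0138
 0.0143 0.0144 0.0144 0.0145 0.0147 0.0147 0.0149 0.0149 0.0149 0.0152
 0.0155 0.0156 0.0158 0.0161 0.0161 0.0163 0.0163 0.0164 0.0164 0.0166
 0.0172 0.0172 0.0173 0.0181 0.0187 0.0187 0.0193 0.0193 0.0194 0.0206
 0.0207 0.0216 0.0222 0.0222 0.0226 0.0227 0.0228 0.
[... 928 characters left out ...]

 0.0134 0.0135 0.0135 0.0136 0.0137 0.0137 0.0139 0.014  0.0141 0.0141
 0.0142 0.0142 0.0142 0.0142 0.0143 0.0147 0.0148 0.0149 0.015  0.0151
 0.0152 0.0158 0.016  0.0162 0.0165 0.0167 0.0172 0.0173 0.0176 0.0178
 0.0181 0.019  0.0194 0.02   0.0211 0.0212 0.0217 0.0222 0.0222 0.0223
 0.0231 0.0241 0.0241 0.0253 0.0254 0.0255 0.0257 0.0258 0.026  0.0267
 0.0272 0.0278 0.028  0.0281 0.0301]
tip pts [0.5287 0.154  0.1094] [0.5201 0.147  0.1055] [0.5606 0.1622 0.1146]
[-1.51730433e+00  1.80742997e-01  1.60700653e+00 -3.58699590e-05
  1.35379659e+00 -2.06300095e-01] [ 0.14771239 -0.55571778  0.23131738] [ 2.18607402e-05  9.91574864e-01  1.29534894e-01 -1.92392070e-05] 0.7 0.0187 0.99922684734444
```

apply_moves(moves=[{"jaw": 0.62, "offset": [44, -18, -6], "rot": [0, 0, 0]}, {"jaw": 0.62, "offset": [44, -18, -6], "rot": [0, 0, 0]}, {"jaw": 0.62, "offset": [44, -18, -6], "rot": [0, 0, 0]}, {"jaw": 0.62, "offset": [44, -18, -6], "rot": [0, 0, 0]}, {"jaw": 0.62, "offset": [44, -18, -6], "rot": [0, 0, 0]}])

```text
time_s: 1.32
eef_pos: [0.3383, -0.4112, 0.2617]
eef_rot: [0.0, 0.992, 0.129, 0.0]
wrist_force: [0.7, -0.2, 0.3]
opening: 0.621
grasp_force: 0.0
```

apply_moves(moves=[{"jaw": 0.62, "offset": [44, -18, 0], "rot": [0, 0, 0]}, {"jaw": 0.62, "offset": [44, -18, 0], "rot": [0, 0, 0]}, {"jaw": 0.62, "offset": [44, -18, 0], "rot": [0, 0, 0]}, {"jaw": 0.62, "offset": [44, -18, 0], "rot": [0, 0, -10.7]}, {"jaw": 0.62, "offset": [0, 0, 0], "rot": [0, 0, -10.7]}])

```text
time_s: 1.95
eef_pos: [0.491, -0.295, 0.2613]
eef_rot: [-0.0, 0.949, 0.316, 0.0]
wrist_force: [0.5, -0.1, -0.5]
opening: 0.618
grasp_force: 0.0
```

apply_moves(moves=[{"jaw": 0.62, "offset": [0, 0, 0], "rot": [0, 0, -10.7]}, {"jaw": 0.62, "offset": [0, 0, 0], "rot": [0, 0, -10.7]}, {"jaw": 0.62, "offset": [0, 0, 0], "rot": [0, 0, -10.7]}, {"jaw": 0.62, "offset": [0, 0, 0], "rot": [0, 0, -10.7]}, {"jaw": 0.62, "offset": [0, 0, 0], "rot": [0, 0, -10.7]}])

```text
time_s: 2.58
eef_pos: [0.4888, -0.2974, 0.2613]
eef_rot: [0.0, 0.706, 0.708, 0.0]
wrist_force: [0.1, -0.7, 1.0]
opening: 0.619
grasp_force: 0.0
```

```bash
python3 - <<'E'
from fit import *
from scipy.spatial.transform import Rotation as R
o=ctrl.get_obs();w=o["eef_rot"];Rm=R.from_quat([*w[1:],w[0]]).as_matrix();print(o["time_s"],np.round(o["eef_pos"],4),np.round(Rm,3).tolist(),np.round(o["q"],2),o["opening"])
print("to gun (scene/top mean) tool mm",1000*Rm.T@(np.array([.530,-.2685,.154])-o["eef_pos"]))
for cam in("scene","top"):
    z=np.load(f"/tmp/{cam}0.npz");W=z["W"];X=W.reshape(-1,3);X=X[~np.isnan(X[:,0])]
    P=X[(X[:,2]>.116)&(X[:,2]<.135)&(X[:,0]>.52)&(X[:,0]<.95)&(abs(X[:,1]-.15)<.22)]
    q=(P[:,:2]*1000).astype(np.float32);lab=-np.ones(len(q),int);k=0
    for i in range(len(q)):
        if lab[i]<0: lab[np.hypot(*(q-q[i]).T)<30]=k;k+=1
    for j in range(k):
        if (lab==j).sum()>5:print(cam,"pin",(lab==j).sum(),np.round(np.median(q[lab==j],0)),P[lab==j,2].max().round(4))
    # slanted face restricted in front of mould
    B=X[(X[:,0]>.505)&(X[:,0]<.553)&(abs(X[:,1]-.157)<.05)&(X[:,2]>.06)&(X[:,2]<.1)]
    n,c,m=plane(B);print("slant",np.round(n,3),np.round(c,4),m,len(B),"tilt",np.degrees(np.arccos(n[2])),"az",np.degrees(np.arctan2(n[1],n[0])))
    h=X[np.linalg.norm(X-[.528,.156,.107],axis=1)<.02];hh=(h-c)@n
    t=h[hh>.0225];print("tip",len(t),np.round(t.mean(0),4),np.round((t.min(0)+t.max(0))/2,4),np.round(((t-c)@n).mean(),4))
E
```

```text
2.575 [ 0.4888 -0.2974  0.2613] [[-0.002, 1.0, 0.0], [1.0, 0.002, -0.0], [-0.0, 0.0, -1.0]] [-0.75  0.15  1.58  0.    1.41 -0.76] 0.6188938595604688
to gun (scene/top mean) tool mm [ 28.79563602  41.2283826  107.32597383]
scene pin 53 [588.  -4.] 0.1262
scene pin 58 [768. -10.] 0.1269
scene pin 64 [599. 275.] 0.1263
scene pin 75 [778. 269.] 0.1283
slant [-0.516  0.017  0.856] [0.5342 0.1586 0.0841] 229 371 tilt 31.09055615423793 az 178.15927868686026
tip 15 [0.5275 0.157  0.1082] [0.5272 0.1569 0.1078] 0.0242
top pin 43 [774. 264.] 0.1309
top pin 36 [764. -13.] 0.1309
top pin 41 [596. 270.] 0.1322
top pin 40 [586.  -8.] 0.1293
slant [-0.517  0.015  0.856] [0.5335 0.1561 0.0862] 234 426 tilt 31.138202881058167 az 178.3067873367609
tip 12 [0.5259 0.155  0.1107] [0.5261 0.1542 0.1102] 0.0249
```

apply_moves(moves=[{"jaw": 0.62, "offset": [14.4, 20.6, 0], "rot": [0, 0, 0]}, {"jaw": 0.62, "offset": [14.4, 20.6, 0], "rot": [0, 0, 0]}, {"jaw": 0.62, "offset": [0, 0, 15], "rot": [0, 0, 0]}, {"jaw": 0.62, "offset": [0, 0, 20], "rot": [0, 0, 0]}, {"jaw": 0.62, "offset": [0, 0, 10], "rot": [0, 0, 0]}])

```text
time_s: 3.2
eef_pos: [0.5289, -0.2685, 0.2142]
eef_rot: [-0.001, 0.709, 0.706, -0.0]
wrist_force: [-0.1, -0.7, 0.1]
opening: 0.62
grasp_force: 0.0
```

apply_moves(moves=[{"jaw": 0.62, "offset": [0, 0, 15], "rot": [0, 0, 0]}, {"jaw": 0.62, "offset": [0, 0, 20], "rot": [0, 0, 0]}, {"jaw": 0.62, "offset": [0, 0, 20], "rot": [0, 0, 0]}, {"jaw": 0.62, "offset": [0, 0, 7], "rot": [0, 0, 0]}, {"jaw": 0.62, "offset": [0, 0, 0], "rot": [0, 0, 0]}])

```text
time_s: 3.82
eef_pos: [0.5299, -0.2688, 0.154]
eef_rot: [-0.0, 0.708, 0.706, -0.0]
wrist_force: [-0.2, 1.1, -0.0]
opening: 0.618
grasp_force: 0.0
```

```bash
python3 - <<'E'
from h import *
o=ctrl.get_obs();print(o["eef_pos"],o["wrist_force"],o["opening"])
im,d=ctrl.camera("scene");im2,d2=ctrl.camera("top")
a=cv2.resize(im[60:210,180:330,::-1],(500,500),interpolation=cv2.INTER_CUBIC);cv2.imwrite("pics/g1.png",a)
E
```

```text
[ 0.52988635 -0.26882567  0.15398379] [-0.20281226  1.13497844 -0.03014235] 0.6179493627043314
```

View pics/g1.png

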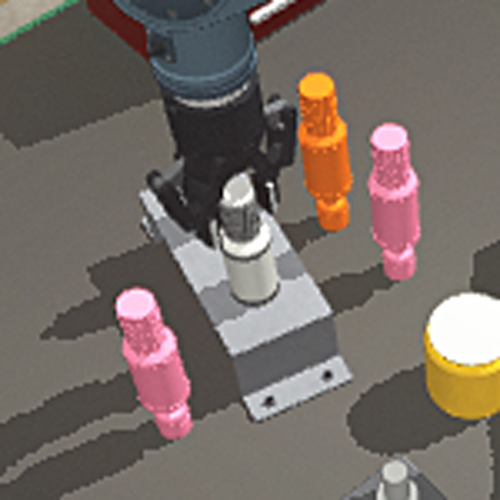

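The picture shows the cream gun's cap at crop (240,190), between the two dark fingers at about (190,220) and (280,130). I'm closing on it and lifting.

apply_moves(moves=[{"jaw": 0.1, "offset": [0, 0, 0], "rot": [0, 0, 0]}, {"jaw": 0.1, "offset": [0, 0, 0], "rot": [0, 0, 0]}, {"jaw": 0.1, "offset": [0, 0, 0], "rot": [0, 0, 0]}, {"jaw": 0.1, "offset": [0, 0, 0], "rot": [0, 0, 0]}, {"jaw": 0.1, "offset": [0, 0, 0], "rot": [0, 0, 0]}])

```text
time_s: 4.55
eef_pos: [0.5301, -0.2692, 0.1554]
eef_rot: [0.0, 0.708, 0.706, -0.0]
wrist_force: [-3.8, 1.2, 5.9]
opening: 0.36
grasp_force: 59.0
```

apply_moves(moves=[{"jaw": 0.1, "offset": [0, 0, -5], "rot": [0, 0, 0]}, {"jaw": 0.1, "offset": [0, 0, -15], "rot": [0, 0, 0]}, {"jaw": 0.1, "offset": [0, 0, -20], "rot": [0, 0, 0]}, {"jaw": 0.1, "offset": [0, 0, -20], "rot": [0, 0, 0]}, {"jaw": 0.1, "offset": [0, 0, -20], "rot": [0, 0, 0]}])

```text
time_s: 5.18
eef_pos: [0.5301, -0.2686, 0.2353]
eef_rot: [-0.0, 0.708, 0.706, 0.0]
wrist_force: [0.0, 0.2, -5.0]
opening: 0.358
grasp_force: 60.0
```

apply_moves(moves=[{"jaw": 0.1, "offset": [0, 0, -25], "rot": [0, 0, 0]}, {"jaw": 0.1, "offset": [0, 0, -25], "rot": [0, 0, 0]}, {"jaw": 0.1, "offset": [20, -5, -10], "rot": [0, 0, 0]}, {"jaw": 0.1, "offset": [40, -10, 0], "rot": [0, 0, 0]}, {"jaw": 0.1, "offset": [45, -10, 0], "rot": [0, 0, 0]}])

```text
time_s: 5.8
eef_pos: [0.5046, -0.1618, 0.2939]
eef_rot: [-0.001, 0.709, 0.706, 0.0]
wrist_force: [0.6, 0.9, -5.6]
opening: 0.359
grasp_force: 60.0
```

apply_moves(moves=[{"jaw": 0.1, "offset": [50, -12, 0], "rot": [0, 0, 0]}, {"jaw": 0.1, "offset": [50, -12, 0], "rot": [0, 0, 0]}, {"jaw": 0.1, "offset": [50, -12, 0], "rot": [0, 0, 0]}, {"jaw": 0.1, "offset": [50, -12, 0], "rot": [0, 0, 0]}, {"jaw": 0.1, "offset": [50, -12, 0], "rot": [0, 0, 2.1]}])

```text
time_s: 6.42
eef_pos: [0.4448, 0.0888, 0.2941]
eef_rot: [-0.0, 0.721, 0.693, 0.0]
wrist_force: [1.2, 0.4, -5.2]
opening: 0.359
grasp_force: 60.1
```

apply_moves(moves=[{"jaw": 0.1, "offset": [40, 0, 0], "rot": [-3, 0, 0]}, {"jaw": 0.1, "offset": [20, 0, 0], "rot": [-8, 0, 0]}, {"jaw": 0.1, "offset": [10, 0, 0], "rot": [-8, 0, 0]}, {"jaw": 0.1, "offset": [0, 0, 0], "rot": [-8, 0, 0]}, {"jaw": 0.1, "offset": [0, 0, 0], "rot": [-3, 0, 0]}])

```text
time_s: 7.05
eef_pos: [0.4462, 0.1574, 0.2923]
eef_rot: [0.186, 0.696, 0.67, 0.179]
wrist_force: [0.1, -0.1, -5.5]
opening: 0.356
grasp_force: 60.8
```

```bash
cat > look.py <<'E'
from fit import *
from scipy.spatial.transform import Rotation as R
import sys
o=ctrl.get_obs();w=o["eef_rot"];Rm=R.from_quat([*w[1:],w[0]]).as_matrix();p=np.array(o["eef_pos"])
print(o["time_s"],np.round(p,4),np.round(Rm,3).tolist(),np.round(o["q"],2),np.round(o["wrist_force"],1))
a=np.array([-.4997,.0174,.866]);tx=np.array([.0349,.9994,0]);D=np.column_stack([tx,np.cross(-a,tx),-a])
print("turn needed",np.round(np.degrees(R.from_matrix(Rm.T@D).as_rotvec()),2))
tip=np.array([.526,.156,.109])
print("tool mm to seat-on-tip",np.round(1000*Rm.T@(tip+.121*a-p),1))
n=sys.argv[1]
for cam in("scene","top"):
    im,d=ctrl.camera(cam);W=cloud(cam,d);np.savez(f"/tmp/{cam}{n}.npz",im=im,d=d,W=W,p=p,Rm=Rm)
    X=W.reshape(-1,3);X=X[~np.isnan(X[:,0])]
    L=(X-p)@Rm   # tool coords; gun axis along z, gun z = 85mm - L_z
    gz=.085-L[:,2];c=(np.array(ctrl.camera_params(cam)["cam_to_world"])[:3,3]-p)@Rm
    m=np.hypot(L[:,0],L[:,1])<.035
    for lo,hi,r in((.003,.072,.022),(-.025,-.003,.0075),(-.05,-.03,.0155)):
        k=m&(gz>lo)&(gz<hi)
        if k.sum()<8: print(cam,lo,"few",k.sum());continue
        q=L[k];f=least_squares(lambda v:np.hypot(q[:,0]-v[0]-v[2]*(q[:,2]-.05),q[:,1]-v[1]-v[3]*(q[:,2]-.05))-r,[-.3*r*c[0]/np.hypot(*c[:2]),0,0,0] if hi-lo>.04 else [0,0,0,0],loss="soft_l1",f_scale=.001)
        print(cam,lo,k.sum(),"axis off mm at L=50",np.round(f.x[:2]*1000,1),"slope deg",np.round(np.degrees(f.x[2:]),1),"rms",np.round(1000*np.std(f.fun),2))
    k=m&(gz<-.03)&(gz>-.07);print(cam,"lowest gun z",np.round(np.sort(gz[k])[:5],4) if k.any() else None)
    cv2.imwrite(f"pics/{cam}{n}.png",im[...,::-1])
E
python3 look.py 1
python3 -c "
import cv2
a=cv2.imread('pics/scene1.png')[120:270,250:450];b=cv2.imread('pics/top1.png')[150:300,180:380]
cv2.imwrite('pics/v1.png',cv2.resize(cv2.vconcat([a,b]),(800//2*1,600),interpolation=2))"
```

```text
7.05 [0.4462 0.1574 0.2923] [[0.039, 0.866, 0.499], [0.999, -0.034, -0.019], [0.0, 0.499, -0.867]] [ 0.15 -0.46  2.13 -0.12  0.96  0.23] [ 0.1 -0.1 -5.5]
turn needed [-0.07  0.09 -0.19]
tool mm to seat-on-tip [  1.4 -22.5  77.7]
scene 0.003 481 axis off mm at L=50 [ 1.8 -0.2] slope deg [ 0.2 -0.3] rms 1.3
scene -0.025 45 axis off mm at L=50 [  1.8 -11.9] slope deg [ 1. 12.] rms 2.22
scene -0.05 81 axis off mm at L=50 [0.6 3.8] slope deg [ 1.3 -3.4] rms 1.43
scene lowest gun z [-0.0544 -0.0543 -0.054  -0.053  -0.053 ]
top 0.003 170 axis off mm at L=50 [-0.4 -0.1] slope deg [-0.1 -0.3] rms 0.76
top -0.025 few 5
top -0.05 27 axis off mm at L=50 [-1.5 -1.9] slope deg [1.  0.9] rms 0.73
top lowest gun z [-0.0533 -0.0515 -0.0509 -0.0497 -0.0476]
```

View pics/v1.png

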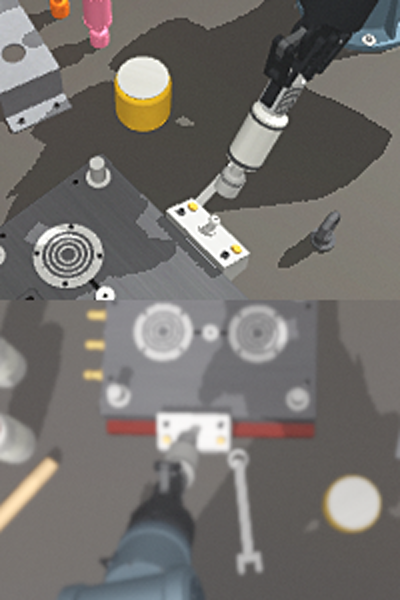

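The gun sits square in the grip and its nose is pointing at the nipple (scene crop, coupler near (230,180), nipple near (210,225)). I'm lining up on the nipple axis.

apply_moves(moves=[{"jaw": 0.1, "offset": [0.4, -12, 0], "rot": [0, 0, 0]}, {"jaw": 0.1, "offset": [0, -9.8, 5], "rot": [0, 0, 0]}, {"jaw": 0.1, "offset": [0, 0, 20], "rot": [0, 0, 0]}, {"jaw": 0.1, "offset": [0, 0, 18], "rot": [0, 0, 0]}, {"jaw": 0.1, "offset": [0, 0, 4], "rot": [0, 0, -0.2]}])

```text
time_s: 7.78
eef_pos: [0.453, 0.1563, 0.2405]
eef_rot: [0.186, 0.696, 0.671, 0.177]
wrist_force: [-0.7, 0.5, -5.3]
opening: 0.358
grasp_force: 60.8
```

```bash
python3 look.py 2 && python3 - <<'E'
from fit import *
# nipple head points in this frame, tool coordinates
for cam in("scene","top"):
    z=np.load(f"/tmp/{cam}2.npz");X=z["W"].reshape(-1,3);X=X[~np.isnan(X[:,0])];L=1000*(X-z["p"])@z["Rm"]
    k=(np.hypot(L[:,0],L[:,1])<14)&(L[:,2]>143)&(L[:,2]<162)
    print(cam,k.sum(),np.round(L[k][np.argsort(L[k][:,2])][:30]).astype(int).tolist())
a=cv2.imread('pics/scene2.png')[180:255,320:395];b=cv2.imread('pics/top2.png')[190:250,250:310]
cv2.imwrite('pics/v2.png',cv2.hconcat([cv2.resize(a,(400,400),interpolation=2),cv2.resize(b,(400,400),interpolation=2)]))
E
```

```text
7.775 [0.453  0.1563 0.2405] [[0.038, 0.868, 0.496], [0.999, -0.032, -0.021], [-0.002, 0.496, -0.868]] [ 0.15 -0.39  2.19 -0.13  0.83  0.25] [-0.7  0.5 -5.3]
turn needed [-0.25  0.21 -0.08]
tool mm to seat-on-tip [ 2.3 -2.4 29.4]
scene 0.003 432 axis off mm at L=50 [ 1.8 -0.1] slope deg [-0.1 -0.7] rms 1.4
scene -0.025 39 axis off mm at L=50 [-17.4   4.3] slope deg [21.  -3.2] rms 3.2
scene -0.05 75 axis off mm at L=50 [5.1 1.3] slope deg [-2.3 -1.8] rms 1.37
scene lowest gun z [-0.07   -0.0696 -0.0691 -0.0688 -0.0682]
top 0.003 151 axis off mm at L=50 [-0.2  1. ] slope deg [-0.  -0.4] rms 0.84
top -0.025 few 5
top -0.05 24 axis off mm at L=50 [-1.7  3.9] slope deg [ 1.4 -2.7] rms 0.69
top lowest gun z [-0.0521 -0.0519 -0.051  -0.0492 -0.0477]
scene 23 [[-1, 3, 150], [12, 0, 150], [4, 0, 150], [6, 3, 150], [8, 0, 150], [5, 5, 151], [10, 2, 151], [2, 1, 152], [1, 4, 152], [7, 7, 152], [8, -6, 153], [8, 2, 153], [-2, 4, 154], [2, 4, 154], [11, 1, 155], [9, 3, 155], [4, 6, 155], [12, -3, 155], [8, 5, 156], [-1, 3, 157], [4, 2, 161], [0, 1, 161], [8, 1, 162]]
top 0 []
```

View pics/v2.png

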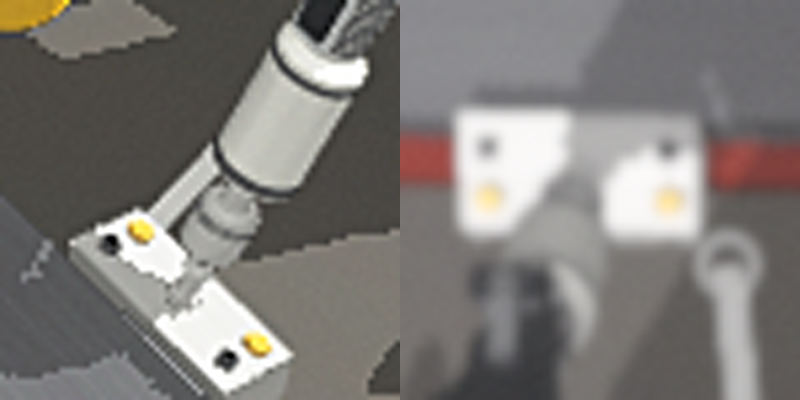

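apply_moves(moves=[{"jaw": 0.1, "offset": [1.4, -1.7, 0], "rot": [-0.25, 0.2, -0.1]}, {"jaw": 0.1, "offset": [0, 0, 4], "rot": [0, 0, 0]}, {"jaw": 0.1, "offset": [0, 0, 5], "rot": [0, 0, 0]}, {"jaw": 0.1, "offset": [0, 0, 4], "rot": [0, 0, 0]}, {"jaw": 0.1, "offset": [0, 0, 2], "rot": [0, 0, 0]}])

```text
time_s: 8.5
eef_pos: [0.46, 0.1578, 0.2284]
eef_rot: [0.187, 0.694, 0.671, 0.181]
wrist_force: [0.0, -0.5, -5.9]
opening: 0.356
grasp_force: 60.9
```

```bash
python3 look.py 3 | head -3
```

```text
8.5 [0.46   0.1578 0.2284] [[0.034, 0.864, 0.503], [0.999, -0.03, -0.017], [0.0, 0.503, -0.864]] [ 0.15 -0.36  2.2  -0.13  0.78  0.25] [ 0.  -0.5 -5.9]
turn needed [ 0.22 -0.03  0.03]
tool mm to seat-on-tip [ 0.4 -2.6 15.4]
```

```bash
cat > avg.py <<'E'
from h import *
from scipy.spatial.transform import Rotation as R
P=[];Q=[];F=[]
for i in range(6):
    ctrl.camera("scene");o=ctrl.get_obs();P.append(o["eef_pos"]);w=o["eef_rot"];Q.append([*w[1:],w[0]]);F.append(o["wrist_force"])
Rm=R.from_quat(Q).mean().as_matrix();p=np.mean(P,0);print(o["time_s"],"std mm",np.round(np.std(P,0)*1000,2))
a=np.array([-.4997,.0174,.866]);tx=np.array([.0349,.9994,0]);D=np.column_stack([tx,np.cross(-a,tx),-a])
tip=np.array([.526,.155,.109])+.0007*D[:,1]
print("turn",np.round(np.degrees(R.from_matrix(Rm.T@D).as_rotvec()),2),"mm",np.round(1000*Rm.T@(tip+.121*a-p),1),"F tool",np.round(Rm.T@np.mean(F,0),1),"F world",np.round(np.mean(F,0),1))
E
python3 avg.py
```

```text
8.9 std mm [0.04 0.02 0.13]
turn [ 0.25 -0.04  0.03] mm [-0.6 -2.2 15.8] F tool [ 0.  -2.9  4.8] F world [-0.1  0.  -5.6]
```

apply_moves(moves=[{"jaw": 0.1, "offset": [-0.6, -2.2, 0], "rot": [0.25, 0, 0]}, {"jaw": 0.1, "offset": [0, 0, 1.5], "rot": [0, 0, 0]}, {"jaw": 0.1, "offset": [0, 0, 1.5], "rot": [0, 0, 0]}, {"jaw": 0.1, "offset": [0, 0, 1], "rot": [0, 0, 0]}, {"jaw": 0.1, "offset": [0, 0, 0], "rot": [0, 0, 0]}])

```text
time_s: 9.52
eef_pos: [0.4601, 0.1573, 0.2242]
eef_rot: [0.186, 0.695, 0.671, 0.18]
wrist_force: [-0.3, -0.1, -5.7]
opening: 0.36
grasp_force: 60.9
```

```bash
python3 avg.py
```

```text
9.825 std mm [0.02 0.01 0.05]
turn [ 0.   -0.04  0.03] mm [-0.   0.1 11.8] F tool [ 0.1 -2.7  4.9] F world [ 0.1  0.1 -5.6]
```

apply_moves(moves=[{"jaw": 0.1, "offset": [0, 0, 1], "rot": [0, 0, 0]}, {"jaw": 0.1, "offset": [0, 0, 1], "rot": [0, 0, 0]}, {"jaw": 0.1, "offset": [0, 0, 1], "rot": [0, 0, 0]}, {"jaw": 0.1, "offset": [0, 0, 1], "rot": [0, 0, 0]}, {"jaw": 0.1, "offset": [0, 0, 1], "rot": [0, 0, 0]}])

```text
time_s: 10.45
eef_pos: [0.4629, 0.1573, 0.2205]
eef_rot: [0.186, 0.695, 0.671, 0.18]
wrist_force: [-5.5, -0.5, -0.0]
opening: 0.36
grasp_force: 61.4
```

```bash
python3 avg.py
```

```text
10.75 std mm [0.03 0.01 0.02]
turn [ 0.03 -0.05  0.03] mm [-0.1 -0.2  6.9] F tool [ 0.2 -2.7 -0.9] F world [-2.8  0.3 -0.6]
```

apply_moves(moves=[{"jaw": 0.1, "offset": [0, 0, 1], "rot": [0, 0, 0]}, {"jaw": 0.1, "offset": [0, 0, 1], "rot": [0, 0, 0]}, {"jaw": 0.1, "offset": [0, 0, 1], "rot": [0, 0, 0]}, {"jaw": 0.1, "offset": [0, 0, 1], "rot": [0, 0, 0]}, {"jaw": 0.1, "offset": [0, 0, 1], "rot": [0, 0, 0]}])

```text
time_s: 11.38
eef_pos: [0.4648, 0.1571, 0.215]
eef_rot: [0.186, 0.695, 0.671, 0.18]
wrist_force: [-0.7, -0.2, -5.8]
opening: 0.358
grasp_force: 60.9
```

```bash
python3 avg.py
```

```text
11.675 std mm [0.02 0.01 0.05]
turn [-0.03 -0.04  0.03] mm [0.  0.4 1.6] F tool [-0.1 -3.1  8.8] F world [ 1.7 -0.2 -9.2]
```

The force trace shows the snap: resistance, then release with a slight pull. I'm pushing on along the axis.

apply_moves(moves=[{"jaw": 0.1, "offset": [0, 0, 1.2], "rot": [0, 0, 0]}, {"jaw": 0.1, "offset": [0, 0, 1.2], "rot": [0, 0, 0]}, {"jaw": 0.1, "offset": [0, 0, 1.2], "rot": [0, 0, 0]}, {"jaw": 0.1, "offset": [0, 0, 1.2], "rot": [0, 0, 0]}, {"jaw": 0.1, "offset": [0, 0, 1.2], "rot": [0, 0, 0]}])

```text
time_s: 12.3
eef_pos: [0.4684, 0.1573, 0.2116]
eef_rot: [0.186, 0.694, 0.671, 0.18]
wrist_force: [-7.4, 0.1, 4.2]
opening: 0.353
grasp_force: 62.5
```

```bash
python3 avg.py
```

```text
12.6 std mm [0.03 0.01 0.04]
turn [ 0.06 -0.06  0.04] mm [-0.3 -0.6 -3.3] F tool [-0.3 -5.5 -6.6] F world [-8.  -0.   2.9]
```

apply_moves(moves=[{"jaw": 0.1, "offset": [-0.2, -0.5, 1.2], "rot": [0, 0, 0]}, {"jaw": 0.1, "offset": [0, 0, 1.2], "rot": [0, 0, 0]}, {"jaw": 0.1, "offset": [0, 0, 1.2], "rot": [0, 0, 0]}, {"jaw": 0.1, "offset": [0, 0, 1.2], "rot": [0, 0, 0]}, {"jaw": 0.1, "offset": [0, 0, 1.2], "rot": [0, 0, 0]}])

```text
time_s: 13.22
eef_pos: [0.4711, 0.1571, 0.2065]
eef_rot: [0.186, 0.694, 0.671, 0.181]
wrist_force: [-8.6, -0.7, 6.0]
opening: 0.357
grasp_force: 62.6
```

```bash
python3 avg.py
```

```text
13.525 std mm [0.02 0.01 0.05]
turn [ 0.1  -0.07  0.03] mm [-0.2 -0.5 -9.1] F tool [-0.1 -5.1 -9.3] F world [-9.1  0.2  5.4]
```

apply_moves(moves=[{"jaw": 0.1, "offset": [0, -0.3, 1], "rot": [0, 0, 0]}, {"jaw": 0.1, "offset": [0, 0, 1], "rot": [0, 0, 0]}, {"jaw": 0.1, "offset": [0, 0, 0.5], "rot": [0, 0, 0]}, {"jaw": 0.1, "offset": [0, 0, 0], "rot": [0, 0, 0]}, {"jaw": 0.1, "offset": [0, 0, 0], "rot": [0, 0, 0]}])

```text
time_s: 14.15
eef_pos: [0.4723, 0.1571, 0.2045]
eef_rot: [0.187, 0.694, 0.671, 0.181]
wrist_force: [-9.5, -0.5, 6.3]
opening: 0.357
grasp_force: 62.8
```

```bash
python3 avg.py && python3 look.py 4 | tail -9 && python3 - <<'E'
from h import *
# radial profile along the axis, scene camera: free (3) vs pushed (4)
for n in(3,4):
    z=np.load(f"/tmp/scene{n}.npz");X=z["W"].reshape(-1,3);X=X[~np.isnan(X[:,0])];L=1000*(X-z["p"])@z["Rm"]
    r=np.hypot(L[:,0]-1.8,L[:,1])
    print(n,[(b,int(k.sum()),round(float(np.median(r[k])),1)) for b in range(0,150,4) for k in [(L[:,2]>b)&(L[:,2]<b+4)&(r<30)] if k.sum()>3])
a=cv2.imread('pics/scene4.png')[180:255,320:395];c=cv2.imread('pics/scene3.png')[180:255,320:395]
cv2.imwrite('pics/v4.png',cv2.hconcat([cv2.resize(c,(400,400),interpolation=2),cv2.resize(a,(400,400),interpolation=2)]))
E
```

```text
14.45 std mm [0.01 0.   0.01]
turn [ 0.12 -0.08  0.04] mm [ -0.2  -0.4 -11.5] F tool [ -0.3  -5.1 -10.1] F world [-9.5  0.   6.2]
tool mm to seat-on-tip [  0.8  -1.1 -11.5]
scene 0.003 404 axis off mm at L=50 [ 1.9 -0.1] slope deg [ 0.2 -0.6] rms 1.39
scene -0.025 67 axis off mm at L=50 [5.4 1.9] slope deg [-0.4  5.3] rms 3.33
scene -0.05 133 axis off mm at L=50 [  2.4 -13.5] slope deg [-0.4  9.9] rms 7.14
scene lowest gun z [-0.0698 -0.0698 -0.0697 -0.0697 -0.0697]
top 0.003 136 axis off mm at L=50 [-0.4  0.3] slope deg [-0.6 -0.6] rms 0.79
top -0.025 8 axis off mm at L=50 [77.  35.9] slope deg [-81.9 -15.7] rms 1.08
top -0.05 158 axis off mm at L=50 [ 28.5 -16.4] slope deg [-22.   14.5] rms 7.75
top lowest gun z [-0.0698 -0.0695 -0.0688 -0.0688 -0.0685]
3 [(0, 10, 16.2), (4, 22, 16.9), (8, 40, 19.5), (12, 37, 21.6), (16, 25, 22.3), (20, 20, 22.2), (24, 27, 21.9), (28, 24, 22.7), (32, 22, 21.3), (36, 27, 21.7), (40, 28, 21.8), (44, 20, 22.1), (48, 24, 21.8), (52, 25, 21.8), (56, 26, 21.5), (60, 23, 22.0), (64, 23, 21.9), (68, 21, 21.1), (72, 26, 22.3), (76, 25, 22.3), (80, 26, 22.4), (84, 10, 21.4), (96, 4, 7.6), (100, 8, 7.4), (104, 12, 8.9), (108, 34, 11.8), (112, 21, 14.5), (116, 15, 14.8), (120, 19, 14.8), (124, 15, 15.4), (128, 15, 15.2), (132, 15, 15.0), (136, 10, 14.8)]
4 [(0, 12, 16.1), (4, 19, 16.6), (8, 42, 19.5), (12, 34, 22.2), (16, 26, 22.7), (20, 18, 22.2), (24, 24, 22.0), (28, 25, 21.6), (32, 23, 22.1), (36, 21, 22.0), (40, 23, 21.9), (44, 25, 21.7), (48, 20, 21.6), (52, 23, 21.6), (56, 30, 22.0), (60, 21, 22.3), (64, 21, 21.7), (68, 21, 21.9), (72, 23, 21.7), (76, 25, 22.1), (80, 19, 22.5), (84, 13, 20.6), (96, 20, 12.2), (100, 22, 14.6), (104, 15, 15.1), (108, 11, 15.1), (112, 18, 14.4), (116, 11, 14.0), (120, 14, 14.6), (124, 12, 14.3), (132, 129, 23.7), (136, 49, 23.4), (140, 8, 25.1), (144, 11, 24.9), (148, 25, 23.4)]
```

View pics/v4.png

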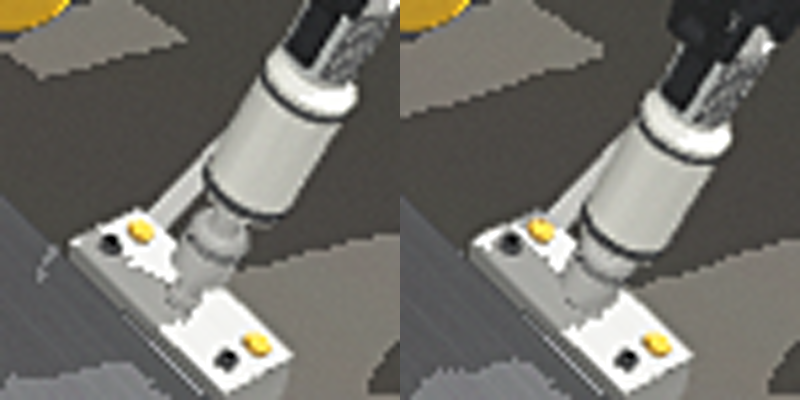

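The gun has not slipped in the grip. The coupler is over the nipple head and has moved about 11 mm up into the barrel, pushing back with about 15 N. Handing in.

```bash
python3 -c "
from bench import ctrl
print(ctrl.hand_in())"
```

```text
the job is handed in; nothing more can be done
None
```

I handed the job in at about 14.6 s: the grease gun is snapped onto the nipple and held pushed in along its axis, the barrel sunk about 11 mm of its 16 mm stroke (estimated from images and push force), and no other object was touched.

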